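# Find the flush catch and let the capper ride out

### The arm

A 6-joint arm with a two-finger parallel gripper is mounted at the origin on the work surface. World frame = base frame: x ahead of the robot, y to its left, z up, the work surface at z = 0. Lengths are in mm, angles in degrees, forces in N, time in s.
With the tool pointing down it reaches from about 300 to 875 mm from the base axis. Payload 6.4 kg.
Tool frame: the origin (TCP) lies at the very end of the fingers, on their centre line; the grasp point (between the pads) lies 19 mm behind it; z points along the fingers, y is the line along which they close (so a half turn about z gives the same grasp; the last joint's range is limited). The gripper opens to 85 mm and grips with 20 to 120 N. Pads are 22 mm wide; open, the fingers measure 114 mm over their backs; the gripper's body (76 mm by 85 mm) begins 54 mm behind the grasp point. The pads swing forward as they close: fully open they stand 13 mm farther back than shut.
Start: joints at [-82.237, 10.359, 92.074, -0, 77.567, -11.82], TCP at [192.747, -541.747, 231.288] pointing down, gripper open.
Joint ranges: [-171.53, 171.53], [-51.25, 118.39], [17.06, 147.69], [-65.23, 245.23], [0, 150.52], [-178.68, 178.68]. Speed limits (degrees/s): [147.25, 147.25, 172.46, 180, 180, 180].

### API

Orientations are given as a 3x3 rotation matrix whose columns are the frame's x, y, z axes.
In Python, from bench import bot, imaging gives the robot as it stands.
- The arm moves only by the tool apply_moves, never from a script. Its argument "rows" is one flat list of numbers, 5 for each row, row after row: the opening, from 0 (shut) to 1 (fully open), then the shift along the tool's x, y, z normalised to -1 to 1, where 1 is 0.15 m, then the turn about the tool's z normalised to -1 to 1, where 1 is 360 degrees. A call has 1 to 10 rows; each row is the pose to reach, as a shift and turn from the pose commanded when the call began, along the tool's axes at that moment, turning the shorter way round; what a row does not reach only later rows make up. A row lasts 1/12 s, in which the tool goes at most 41.7 mm and 7.16 degrees, less where a joint would pass 70% of its speed; a pose out of reach is approached as far as the arm can. A call with a number of a shift or a turn outside -1 to 1 is refused whole. A call with a gripper value outside its range is refused whole. The fingers move at their own pace and stop on an object; "newtons" is the grip in N (left out, the last holds). Time passes only in rows, so rows that repeat a pose let the fingers close. It gives the time, the measured TCP pose, the force, the opening and the grip force at its end, in the units of the state.
- bot.get_obs(): the state, without advancing time (a new reading comes with each control period).
- imaging.snapshot(name): name is "scene" or "top" or "wrist"; returns a dict with "pixels" (420x560x3 uint8, red, green, blue), "range_z" (420x560 float32, mm along the optical axis (not along the pixel's ray), 0 where there is no reading), "fovy" (degrees; the focal length in pixels is half the picture's height over the tangent of half this angle, whatever the lens; pixels are square), "cx", "cy" (the principal point, pixels), "origin" and "attitude" of the camera in the world. Camera axes: x right, y up, looking along -z (the intrinsics and any distortion apply to the point x, -y, -z); pixel columns grow to the right and rows downward; lengths in mm; the calibration is good to about 2 mm. The wrist camera is an equidistant fisheye: a pixel r from the principal point sees the ray r / f radians off the axis. A picture is of the moment at which its call begins.
- bot.job_done(): hands the job in; it is judged then, once.
The state is a dict: "t": time; "q": joint angles; "joint_vel": joint speeds; "joint_efforts": joint torques, N m; "tcp_pos": TCP position; "ee_rot": TCP orientation; "force": force on the tool from outside, world axes, zero at the start; "torque": the same for the moment, N m; "grip_width": opening from 0.0 (shut) to 1.0 (fully open); "gripper_force": force on a finger pad.
Only numpy, scipy, OpenCV 4.12 (cv2) and the standard library are available. Lean on these libraries where they do the work, as an engineer would, in place of code of your own. Each camera call takes 0.05 s, during which the arm holds its last target. There are 200 camera calls.

### The job

The bottle capper is locked at the far end of its slide by a concealed catch, a push plate set flush somewhere in the channel of the flat grey panel beside it. Feel along the channel with your fingertips until you find the plate that gives, and press it in until the capper is freed and rides on its own spring all the way to its front stop; then let the catch come back up. Do not touch the capper itself, and leave the bottles and bar things standing where they are: nothing is to be picked up.

Things in the scene. Friction and masses are not known exactly. Their poses are not given: they have to be found in the camera images.
- deck: the capper's fixed base: a flat grey painted panel block and, joined to its right side, a steel slide bed. Origin on the work surface; own x points away from the robot along the slide, own y to the left along the panel, z up. The panel block spans own x -85 to 85 mm, own y -90 to 210 mm, its top 60 mm above the work surface
- slide (a point): middle of the slide bed, 62 mm above the work surface; axes as deck, at own y -160 mm of it. The bed, with two steel rails along own x, is 330 mm long (own x), 140 mm wide, at most 64 mm high, and carries the capper
- channel (a point): centre of the shallow channel in the panel's top, on its floor, 58 mm above the work surface; axes as deck. The channel is 132 mm long along own y, 64 mm wide along own x, 2 mm deep. The middle of the hidden catch is on its centre line (own x = 0), anywhere from own y -40 to 40 mm: the place differs each time, is not reported and must be felt or seen. The rest of the floor is rigid
- catch (a joint): travel of the catch, a grey plate 46 mm along the channel by 59 mm across, flush with its floor, ringed by a 2.5 mm dark seam. m: 0 flush, 0.006 bottomed; goes straight down, springs back. 2.5 N starts it, 6 to 7 N bottoms it. About 3 mm in frees the capper, then it may be let go. A fingertip sinks in only if its whole footprint is over the plate, else it meets the hard floor
- carriage (a joint): how far the capper has ridden along its slide towards the robot (the deck's own -x), m: 0 locked at the far end, 0.09 at its front stop. When freed it is driven by its own spring and takes about 1 s; it cannot be moved while locked
- press (a point): the lever-operated bottle capper: foot 120 x 98 mm, column, head, and a lever with a black grip reaching forward at the top, about 450 mm above the work surface. This point is under the middle of the foot, at own x 70, y -160 mm of the deck when locked; it rides 90 mm towards the robot at that y. Not to be touched
- bottle1: stubby empty amber glass bottle, 62 mm across, 175 mm tall, standing behind the panel; origin under its middle. Leave alone
- bottle2: the same kind of bottle, standing left of and behind the panel; origin under its middle. Leave alone
- jigger: pewter jigger (double cone), 42 mm across, 62 mm tall, standing on the panel's far left corner; origin under its middle. Leave alone
- strainer: chrome cocktail strainer lying flat behind the panel, disc 82 mm across, 6 mm thick, handle to 133 mm from the disc's middle along own x; origin under the disc's middle. Leave alone
- dish: square olive ceramic dish 100 x 100 x 32 mm left of the panel; origin under its middle. Leave alone
- captin: round aluminium cap tin 67 mm across, 38 mm tall, to the right of the slide; origin under its middle. Leave alone
- shaker: steel salt shaker 42 mm across, 94 mm tall, to the right of the slide; origin under its middle. Leave alone

How it is judged:
By the outcome, as a careful person would: the job done as asked, in the order asked, and still so for the second after the job is handed in, with the robot touching nothing.
It also fails if it takes over 51 s, if anything falls off the work surface, if the arm or the gripper's body presses on something with over 40 N, if the wrist force passes 120 N, or if a joint passes its speed limit or range.

## Working session

There is one attempt and no reset: what is moved stays moved. The work goes in short steps, Python scripts to look and compute and a tool call to move; the robot and the scene stay as the last step left them, time stands still between calls to the robot, and variables do not carry over. Pictures are saved under pics/ and viewed, at most 10 in all, crops included, and the job is handed in when it is done.

Besides the shell and the picture viewer there is one more tool, called after "Emit:" as name(argument=value, ...) on one line, values as JSON. apply_moves: Moves the arm, as the interface text tells. Scaled input: -1 to 1 covers 0.15 m each way for a shift and 360 degrees each way for a turn. Its arguments: {"type":"object","properties":{"rows":{"type":"array"},"newtons":{"type":"number"}},"required":["rows"]}

```bash
mkdir -p pics; cat > h.py <<'E'
import numpy as np, cv2
from bench import bot, imaging
def snap(n,f):
    s=imaging.snapshot(n); cv2.imwrite('pics/'+f,cv2.cvtColor(s['pixels'],cv2.COLOR_RGB2BGR)); np.save('pics/'+f[:-4]+'.npy',s,allow_pickle=True); return s
def cloud(s):
    d=s['range_z'];H,W=d.shape;f=H/2/np.tan(np.radians(s['fovy'])/2)
    v,u=np.mgrid[:H,:W]
    p=np.stack([(u-s['cx'])*d/f,-(v-s['cy'])*d/f,-d],-1)
    return p@np.array(s['attitude']).T+np.array(s['origin'])
E
python3 - <<'E'
from h import *
s=snap('top','top.png'); snap('scene','scene.png')
print(s['origin'],s['attitude'],s['fovy'],s['cx'],s['cy'])
P=cloud(s)
m=(abs(P[...,2]-60)<5)&(s['range_z']>0)
print(m.sum()); 
cv2.imwrite('pics/m.png',m*255)
o=bot.get_obs();print(o['t'],o['ee_rot'],o['force'])
E
```

```text
[ 367.69837327    2.03240165 1174.36337059] [[ 0.01590536  0.97595324 -0.21739894]
 [-0.99986108  0.01444075 -0.00832413]
 [-0.00498456  0.21750114  0.97604734]] 49.69014025258403 279.8800359261538 206.1003600645426
12229
0.1 [[ 9.42147597e-01  3.35198254e-01 -1.89044715e-04]
 [ 3.35198110e-01 -9.42146280e-01  1.61709802e-03]
 [ 3.63940657e-04 -1.58691244e-03 -9.99998675e-01]] [-0.78739224 -0.0859422   0.10222257][ WARN:0@2.824] global loadsave.cpp:1063 imwrite_ Unsupported depth image for selected encoder is fallbacked to CV_8U.
```

View pics/top.png

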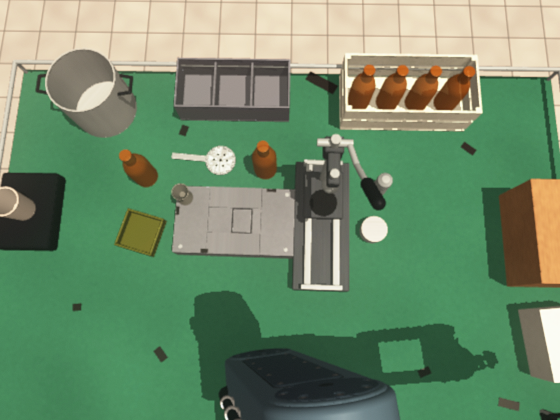

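View pics/scene.png

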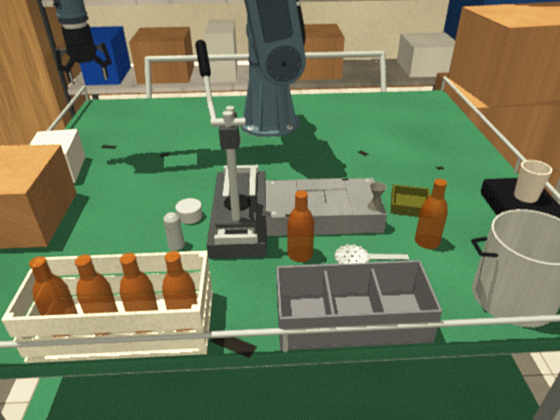

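The top view shows the panel at pixels (173–295, 187–256), with a seamed square near (242, 221). The capper is at (325, 190) and its lever grip at (373, 193). I'll zoom in on the panel and get coordinates.

```bash
python3 - <<'E'
from h import *
s=np.load('pics/top.npy',allow_pickle=True).item(); P=cloud(s)
z=P[...,2]; m=((abs(z-60)<6)&(s['range_z']>0)).astype(np.uint8)
m[:,300:]=0; m[:180]=0;m[262:]=0;m[:,:165]=0
m=cv2.morphologyEx(m,cv2.MORPH_OPEN,np.ones((7,7)))
pts=P[m>0][:,:2].astype(np.float32)
r=cv2.minAreaRect(pts); print(r, cv2.boxPoints(r))
for u,v in [(242,221),(232,208),(252,208),(252,234),(232,234),(372,193),(335,146),(323,204),(181,195)]: print(u,v,P[v,u].round(1))
c=s['pixels'][180:262,165:305]; cv2.imwrite('pics/crop.png',cv2.cvtColor(cv2.resize(c,None,fx=5.5,fy=5.5,interpolation=cv2.INTER_CUBIC),cv2.COLOR_RGB2BGR))
E
```

```text
((578.4252319335938, 126.99877166748047), (300.31707763671875, 171.07177734375), 89.00028991699219) [[490.2825   -21.644531]
 [661.32825  -24.62928 ]
 [666.568    275.6421  ]
 [495.52222  278.62683 ]]
242 221 [576.5 105.7  59.4]
232 208 [610.6 132.7  53.6]
252 208 [609.8  81.5  60.8]
252 234 [543.5  79.5  62.4]
232 234 [542.7 129.   62.7]
372 193 [ 556.4 -145.3  438.3]
335 146 [675.5 -96.2 337.6]
323 204 [617.7 -94.9  82.8]
181 195 [632.3 254.2  95.7]
```

View pics/crop.png

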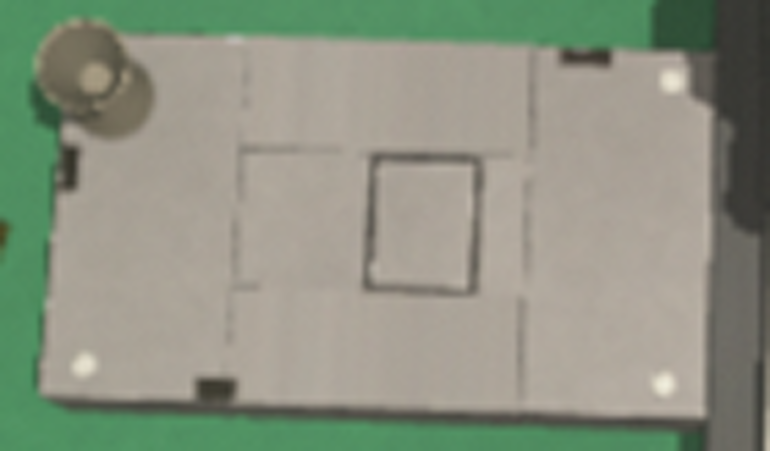

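The plate shows clearly: centre about world (577, 105), at channel own y ≈ -19, deck yaw ≈ -1°. I'll shut the fingers and swing round at small radius, clear of the capper.

Emit:
apply_moves(rows=[0,0.66,-0.86,0,-0.192,0,0.66,-0.86,0,-0.192,0,0.66,-0.86,0,-0.192,0,0.66,-0.86,0,-0.192,0,0.66,-0.86,0,-0.192,0,0.66,-0.86,0,-0.192,0,0.66,-0.86,0,-0.192,0,0.66,-0.86,0,-0.192,0,0.66,-0.86,0,-0.192,0,0.66,-0.86,0,-0.192])

```text
t: 0.93
tcp_pos: [242.7, -386.7, 231.0]
ee_rot: [[0.016, 1.0, -0.0], [1.0, -0.016, 0.001], [0.001, -0.0, -1.0]]
force: [-0.3, 0.0, 0.3]
grip_width: -0.002
gripper_force: 0.0
```

Emit:
apply_moves(rows=[0,1,0.6,0,0,0,1,0.6,0,0,0,1,0.6,0,0,0,1,0.6,0,0,0,1,0.6,0,0,0,1,0.6,0,0])

```text
t: 1.43
tcp_pos: [337.1, -236.8, 231.1]
ee_rot: [[0.018, 1.0, -0.0], [1.0, -0.018, 0.0], [0.0, -0.0, -1.0]]
force: [-0.5, -0.5, -0.8]
grip_width: 0.003
gripper_force: 0.0
```

Emit:
apply_moves(rows=[0,1,0.1,0,0,0,1,0.1,0,0,0,1,0.1,0,0,0,1,0.1,0,0,0,1,0.1,0,0,0,1,0.1,0,0])

```text
t: 1.93
tcp_pos: [354.5, -89.6, 231.3]
ee_rot: [[0.02, 1.0, 0.0], [1.0, -0.02, -0.001], [-0.001, 0.0, -1.0]]
force: [0.3, -0.8, -0.5]
grip_width: -0.004
gripper_force: 0.0
```

Emit:
apply_moves(rows=[0,1,0.1,0,0,0,1,0.1,0,0,0,1,0.1,0,0,0,1,0.1,0,0,0,1,0.1,0,0,0,1,0.1,0,0])

```text
t: 2.43
tcp_pos: [373.4, 59.5, 231.2]
ee_rot: [[0.021, 1.0, -0.0], [1.0, -0.021, -0.001], [-0.001, -0.0, -1.0]]
force: [0.5, -0.4, -0.3]
grip_width: 0.003
gripper_force: 0.0
```

Emit:
apply_moves(rows=[0,0.17,0.68,0.2,0,0,0.17,0.68,0.2,0,0,0.17,0.68,0.2,0,0,0.17,0.68,0.2,0,0,0.17,0.68,0.2,0,0,0.17,0.68,0.2,0])

```text
t: 2.93
tcp_pos: [475.2, 81.3, 200.8]
ee_rot: [[0.025, 1.0, -0.002], [1.0, -0.025, -0.0], [-0.0, -0.002, -1.0]]
force: [-0.8, 0.2, -0.5]
grip_width: 0.001
gripper_force: 0.0
```

Emit:
apply_moves(rows=[0,0.17,0.68,0.35,0,0,0.17,0.68,0.35,0,0,0.17,0.68,0.35,0,0,0.17,0.68,0.35,0,0,0.17,0.68,0.35,0,0,0.17,0.68,0.35,0])

```text
t: 3.43
tcp_pos: [577.4, 105.5, 149.4]
ee_rot: [[0.023, 1.0, -0.0], [1.0, -0.023, -0.0], [-0.0, -0.0, -1.0]]
force: [0.2, 0.1, 0.4]
grip_width: -0.003
gripper_force: 0.0
```

```bash
python3 - <<'E'
from h import *
s=snap('wrist','w1.png'); print(s['origin'],s['attitude'],s['fovy'],s['cx'],s['cy'])
snap('top','t2.png')
o=bot.get_obs();print(o['t'],o['tcp_pos'],o['force'])
E
```

```text
[578.36599605 174.39838187 292.10086493] [[ 0.99969264  0.02357265  0.00767885]
 [-0.02476628  0.96360886  0.26616647]
 [-0.00112515 -0.26627484  0.96389649]] 65.70646984690485 279.6786097095891 209.3382681182184
3.5333 [577.73813121 105.84318711 150.57417848] [-0.13089867 -0.43696293  0.62288559]
```

View pics/w1.png

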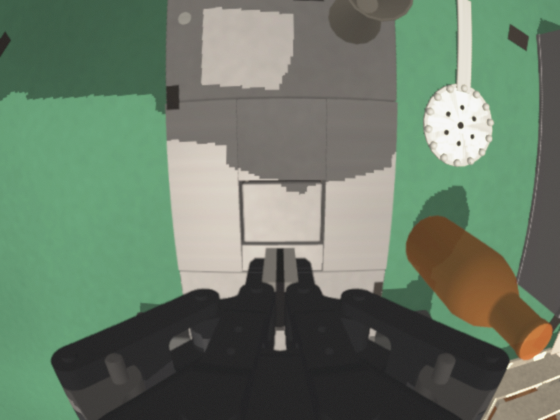

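The wrist view shows the seamed plate with corners at (241,181) and (323,243), centre (282,212). That casts to world ≈ (578, 107), which agrees with the top view. I'll go down to just above it.

Emit:
apply_moves(rows=[0,0.01,0,0.2,0,0,0.01,0,0.35,0,0,0.01,0,0.46,0,0,0.01,0,0.52,0,0,0.01,0,0.56,0,0,0.01,0,0.56,0])

```text
t: 4.03
tcp_pos: [577.7, 107.8, 65.0]
ee_rot: [[0.023, 1.0, 0.0], [1.0, -0.023, -0.0], [-0.0, 0.0, -1.0]]
force: [-0.3, 0.4, 0.7]
grip_width: 0.004
gripper_force: 0.0
```

Emit:
apply_moves(rows=[0,0,0,0.01,0,0,0,0,0.02,0,0,0,0,0.03,0,0,0,0,0.04,0,0,0,0,0.047,0,0,0,0,0.047,0])

```text
t: 4.53
tcp_pos: [578.3, 108.0, 58.0]
ee_rot: [[0.023, 1.0, 0.0], [1.0, -0.023, -0.0], [-0.0, 0.0, -1.0]]
force: [-0.1, -0.3, 1.9]
grip_width: -0.001
gripper_force: 0.8
```

Emit:
apply_moves(rows=[0,0,0,0.004,0,0,0,0,0.007,0,0,0,0,0.01,0,0,0,0,0.01,0])

```text
t: 4.87
tcp_pos: [578.4, 108.0, 56.6]
ee_rot: [[0.023, 1.0, 0.001], [1.0, -0.023, -0.0], [0.0, 0.001, -1.0]]
force: [-1.3, 0.4, 4.2]
grip_width: -0.001
gripper_force: 2.4
```

It gives: 56.6 mm at about 4 N, which fits the catch spring. I'll press on to about 4.5 mm deep.

Emit:
apply_moves(rows=[0,0,0,0.005,0,0,0,0,0.01,0,0,0,0,0.015,0,0,0,0,0.018,0,0,0,0,0.018,0,0,0,0,0.018,0])

```text
t: 5.37
tcp_pos: [578.3, 108.0, 53.7]
ee_rot: [[0.023, 1.0, 0.001], [1.0, -0.023, 0.0], [0.0, 0.001, -1.0]]
force: [0.3, -0.3, 3.3]
grip_width: 0.001
gripper_force: 2.0
```

```bash
python3 - <<'E'
from h import *
s=snap('top','t3.png')
o=bot.get_obs();print(o['t'],o['tcp_pos'],o['force'])
E
```

```text
5.4167 [578.30749902 108.04301561  53.68761889] [-0.09471145  0.01682729  3.79701293]
```

View pics/t3.png

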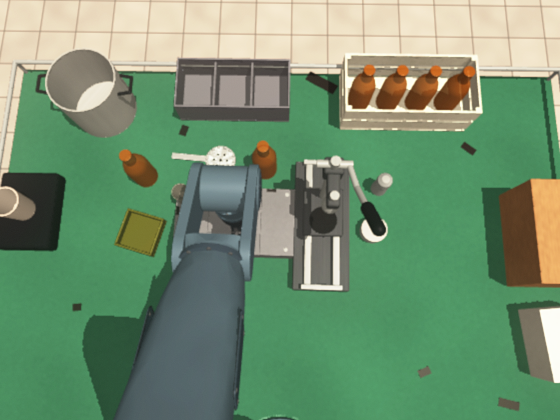

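The capper is freed and riding: its head moved from (335,146) to (334,165). I'll hold until it reaches the stop.

Emit:
apply_moves(rows=[0,0,0,0,0,0,0,0,0,0,0,0,0,0,0,0,0,0,0,0,0,0,0,0,0,0,0,0,0,0,0,0,0,0,0,0,0,0,0,0,0,0,0,0,0,0,0,0,0,0])

```text
t: 6.25
tcp_pos: [578.3, 108.0, 53.7]
ee_rot: [[0.023, 1.0, 0.001], [1.0, -0.023, 0.0], [0.0, 0.001, -1.0]]
force: [1.3, 0.2, 3.0]
grip_width: 0.003
gripper_force: 2.0
```

Emit:
apply_moves(rows=[0,0,0,0,0,0,0,0,0,0,0,0,0,0,0,0,0,0,0,0,0,0,0,0,0,0,0,0,0,0])

```text
t: 6.75
tcp_pos: [578.3, 108.0, 53.7]
ee_rot: [[0.023, 1.0, 0.0], [1.0, -0.023, 0.0], [0.0, 0.0, -1.0]]
force: [2.6, 0.3, 4.8]
grip_width: 0.002
gripper_force: 2.0
```

```bash
python3 - <<'E'
from h import *
s=snap('top','t4.png')
E
```

```text
(no output)
```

View pics/t4.png

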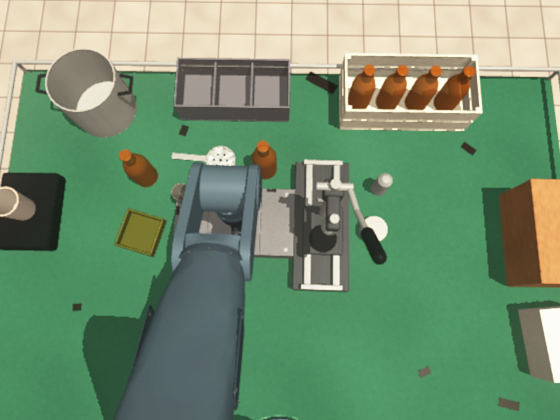

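The capper's puck moved from (323,204) to (323,238), about 87–90 mm, so it is at the front stop. Now I'll lift off and check.

Emit:
apply_moves(rows=[0,0,0,-0.05,0,0,0,0,-0.15,0,0,0,0,-0.3,0,0,0,0,-0.5,0,0,0,0,-0.67,0,0,0,0,-0.67,0,0,0,0,-0.67,0,0,0,0,-0.67,0])

```text
t: 7.47
tcp_pos: [576.7, 108.0, 153.0]
ee_rot: [[0.023, 1.0, -0.003], [1.0, -0.023, -0.0], [-0.0, -0.003, -1.0]]
force: [-0.3, -0.7, 0.2]
grip_width: 0.0
gripper_force: 0.0
```

```bash
python3 - <<'E'
from h import *
a=np.load('pics/t4.npy',allow_pickle=True).item(); b=snap('top','t5.png'); w=snap('wrist','w2.png')
t=np.load('pics/top.npy',allow_pickle=True).item()
g=lambda s:cv2.cvtColor(s['pixels'],cv2.COLOR_RGB2GRAY)
R=(slice(155,270),slice(298,395))
d=cv2.absdiff(g(a)[R],g(b)[R]);print('capper change since t4',d.max(),(d>25).sum())
for s in(t,b):
    P=cloud(s); m=(P[...,2]>425)&(P[...,2]<470)&(P[...,1]<-80)&(P[...,1]>-260)&(P[...,0]<800)&(s['range_z']>0)
    print(P[m].mean(0),m.sum())
o=bot.get_obs();print(o['t'],o['tcp_pos'],o['force'])
E
```

```text
capper change since t4 38 5
[ 545.78945551 -149.34673243  442.98618757] 308
[ 457.72000495 -147.95808925  442.60475199] 349
7.5667 [576.44072823 107.98273797 152.14660369] [ 0.60697101 -0.44789428 -0.53767621]
```

View pics/w2.png

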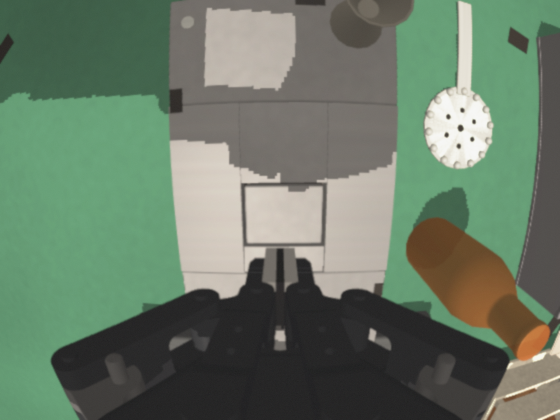

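The grip moved 88 mm by depth and is stationary. The plate at (284,214) is flush again, and everything else is undisturbed.

```bash
python3 -c "
from bench import bot
print(bot.job_done())"
```

```text
the job is handed in; nothing more can be done
None
```

The hidden catch was pressed about 4.3 mm and released, the capper rode about 88 mm (of 90) by camera depth to its front stop and stayed there, nothing else was touched, and the job was handed in at about 7.6 s.

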